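# Run the speed down and switch the control unit to another handpiece

### The arm

A 6-joint arm with a two-finger parallel gripper is mounted at the origin on a cart in front of the work surface, level with it; the furniture and walls round the work are solid. World frame = base frame: x ahead of the robot, y to its left, z up, the work surface at z = 0. Lengths are in m, angles in rad, forces in N, time in s.
With the tool pointing down it reaches from about 0.3 to 0.75 m from the base axis. Payload 8.5 kg.
Tool frame: the origin (TCP) lies at the very end of the fingers, on their centre line; the grasp point (between the pads) lies 19 mm behind it; z points along the fingers, y is the line along which they close (so a half turn about z gives the same grasp; the last joint's range is limited). The gripper opens to 85 mm and grips with 20 to 120 N. Pads are 22 mm wide; open, the fingers measure 114 mm over their backs; the gripper's body (76 mm by 85 mm) begins 54 mm behind the grasp point. The pads swing forward as they close: fully open they stand 13 mm farther back than shut.
Start: joints at [-0.215, 0.381, 1.297, -0, 1.464, -0.215], TCP at [0.55, 0, 0.231] pointing down, gripper open.
Joint ranges: [-3.11, 3.11], [-0.89, 2.33], [0.22, 2.48], [-1.42, 4.56], [0.17, 2.85], [-2.88, 2.88]. Speed limits (rad/s): [2.39, 2.39, 3.14, 3.14, 3.14, 3.14].

### API

Orientations are given as a unit quaternion [w, x, y, z].
In Python, from cell import * gives the robot as it stands.
- The arm moves only by the tool arm_command, never from a script. Its argument "rows" is a list of rows, each a list of 3 entries, a list of its own where there are three numbers: the shift along the tool's x, y, z in m, then the turn, a rotation vector about the tool's x, y, z in degrees, then the finger opening in m, from 0 to 0.0854. A call has 1 to 10 rows; each row shifts and turns the commanded pose from where the row before left it, along the tool's axes as they then stand; what a row does not reach is not made up. A row lasts 1/10 s, in which the tool goes at most 50 mm and 8.59 degrees, less where a joint would pass 70% of its speed; a pose out of reach is approached as far as the arm can. A call with a gripper value outside its range is refused whole. The fingers move at their own pace and stop on an object; the grip force is fixed at half the most. Time passes only in rows, so rows that do not move let the fingers close. It gives the time, the measured TCP pose, the force, the opening and the grip force at its end, in the units of the state.
- state(): the state, without advancing time (a new reading comes with each control period).
- get_image(name): name is "scene" or "side" or "wrist"; returns a dict with "frame" (384x512x3 uint8, blue, green, red), "camera_matrix" (3x3 intrinsics, pixels), "dist" ([k1, k2, p1, p2, k3] as OpenCV has them; the pictures are not rectified), "R" (3x3) and "t" (3): a world point X has camera coordinates R X + t. Camera axes: x right, y down, z forward; pixel columns grow to the right and rows downward; lengths in m; the calibration is good to about 2 mm. A picture is of the moment at which its call begins. There is no depth.
- sign_off(): hands the job in; it is judged then, once.
The state is a dict: "time_s": time; "qpos": joint angles; "dq": joint speeds; "joint_torque": joint torques, N m; "ee_pos": TCP position; "tcp_rot": TCP orientation; "ft_force": force on the tool from outside, world axes, zero at the start; "wrist_torque": the same for the moment, N m; "grip_width": finger opening in m; "gripper_force": force on a finger pad.
Only numpy, scipy, OpenCV 4.12 (cv2) and the standard library are available. Lean on these libraries where they do the work, as an engineer would, in place of code of your own. Each camera call takes 0.05 s, during which the arm holds its last target. There are 200 camera calls.

### The job

The control unit is still switched to the old handpiece, with its single-bar key latched down and the speed up. First roll the thumbwheel to the left with a fingertip until the speed pointer is fully down at the slow end of its scale, so that the next handpiece cannot start with a jerk; then press the key with the round dot until it latches down and the bar key springs up. Leave the things lying round the unit where they are.

Things in the scene. Friction and masses are not known exactly. Their poses are not given: they have to be found in the camera images.
- unit: Control unit: low grey box, steel top plate, black side cheeks; 176 mm deep, 222 wide, top plate 60 above the table; fixed. Origin: centre of its underside. x points from its front (robot side) to its back, y to its left, z up. Four white keys in a row at x = -40, y = 57, 19, -19, -57 mm (order varies); thumbwheel at (40, 62), pointer scale at (40, -12).
- speed_wheel (a joint): Turn of the speed thumbwheel, rad. 0 = slow end stop, 1.6 = fast end stop. It falls as the top of the rim is pushed to the unit's left (+y of the unit) and grows as it is pushed to the right; 1 rad is 24 mm at the rim. It stays where it is left and takes about 0.5 N at the rim.
- wheel_rim (a point): Fixed point of the unit at the very top of the thumbwheel's exposed rim: a ribbed metal wheel, 48 mm diameter and 9 mm thick, on a level axle along the unit's x, sunk in a slot of the top plate so that only the top 6 mm (32 mm long along y) stands out. Axes as the unit's.
- pointer_tip (a point): The speed pointer, a dark steel bar 20 mm long on a white scale, geared to the thumbwheel: it moves along the unit's y, 30 mm per rad, the same way as the top of the rim. This point is its middle.
- scale_low (a point): Where the pointer's middle stands at the slow end stop: the left end of the scale (+y of the unit), with the shortest tick; the ticks grow longer towards the fast (right) end.
- key_dot_top (a point): Centre of the top face of the key marked with one round black dot (12 mm); the face is 30 mm along the unit's x, 24 mm along y, and stands 16 mm above the top plate when up, 7 mm when latched down. Keys are 38 mm apart. Moves with the key.
- key_dot (a joint): How far the key marked with one round black dot (12 mm) is pressed, m: 0 up, about 0.009 latched down, 0.011 at its lower stop. Up at the start. Interlock: pressing it beyond about 5 mm frees the latched key; beyond about 9.5 mm it stays down when let go; a press that stops between leaves all keys up. Takes up to 4 N before the lower stop.
- key_bar_top (a point): Centre of the top face of the key marked with a single black bar (21 x 4.5 mm, pointing away from the robot); the face is 30 mm along the unit's x, 24 mm along y, and stands 16 mm above the top plate when up, 7 mm when latched down. Keys are 38 mm apart. Moves with the key.
- key_bar (a joint): How far the key marked with a single black bar (21 x 4.5 mm, pointing away from the robot) is pressed, m: 0 up, about 0.009 latched down, 0.011 at its lower stop. Down at the start; springs up when another key is pressed.
- key_cross_top (a point): Centre of the top face of the key marked with a black plus sign (18 mm); the face is 30 mm along the unit's x, 24 mm along y, and stands 16 mm above the top plate when up, 7 mm when latched down. Keys are 38 mm apart. Moves with the key.
- key_cross (a joint): How far the key marked with a black plus sign (18 mm) is pressed, m: 0 up, about 0.009 latched down, 0.011 at its lower stop. Up at the start.
- key_twin_top (a point): Centre of the top face of the key marked with two parallel black bars; the face is 30 mm along the unit's x, 24 mm along y, and stands 16 mm above the top plate when up, 7 mm when latched down. Keys are 38 mm apart. Moves with the key.
- key_twin (a joint): How far the key marked with two parallel black bars is pressed, m: 0 up, about 0.009 latched down, 0.011 at its lower stop. Up at the start.
- rotary_tool: Blue cordless rotary tool, 38 x 193 x 38 mm, lying loose left of the unit, along x; bystander. Origin: centre of its underside.
- burr_block: Wooden block with six upright burrs, 44 x 100 x 79 mm, loose behind the unit; bystander. Origin: centre of its underside.
- sea_shell: Pale shell about 52 mm across and 45 mm high, the piece being carved, loose in front of the unit; bystander. Origin: centre of its underside.

How it is judged:
On the way, in this order (a step that is already met when the one before it is completed fails the run):
1. the speed is run down to the slow end stop while the bar key is still latched (value of joint speed_wheel below 0.1 rad and value of joint key_bar above 0.007 m), for 0.2 s.
2. the dot key is down and the bar key has sprung up, with the speed still down (value of joint speed_wheel below 0.1 rad and value of joint key_dot above 0.007 m and value of joint key_bar below 0.002 m), for 0.2 s.
At the end, for the whole second after the job is handed in: The thumbwheel stands within 0.1 rad (3 mm of the pointer) of its slow end stop, the dot key is latched down (more than 7 mm) by itself, and the other three keys are up (pressed less than 2 mm) (all of step 2 and value of joint each of key_cross, key_twin below 0.002 m); the robot touches nothing.
It fails at once if the rotary tool is shifted by more than 25 mm (distance of rotary_tool from where it was at the start of the episode above 0.025 m).
It fails at once if the burr block is shifted by more than 25 mm (distance of burr_block from where it was at the start of the episode above 0.025 m).
It fails at once if the sea shell is shifted by more than 25 mm (distance of sea_shell from where it was at the start of the episode above 0.025 m).
It also fails if it takes over 38 s, if anything falls off the work surface, if the arm or the gripper's body presses on something with over 40 N, if the wrist force passes 120 N, or if a joint passes its speed limit or range.

## Working session

There is one attempt and no reset: what is moved stays moved. The work goes in short steps, Python scripts to look and compute and a tool call to move; the robot and the scene stay as the last step left them, time stands still between calls to the robot, and variables do not carry over. Pictures are saved under pics/ and viewed, at most 10 in all, crops included, and the job is handed in when it is done.

Besides the shell and the picture viewer there is one more tool, called after "Call:" in YAML: its name, and indented under it one key for each argument. arm_command: Moves the arm, as the interface text tells. Its arguments: {"type":"object","properties":{"rows":{"type":"array"}},"required":["rows"]}

```bash
mkdir -p pics; cat > h.py <<'E'
from cell import *
import numpy as np, cv2
def ray(im,px,z):
    u=cv2.undistortPoints(np.array([[px]],float),np.array(im["camera_matrix"]),np.array(im["dist"])).ravel()
    R=np.array(im["R"]);t=np.array(im["t"]).ravel()
    c=-R.T@t; d=R.T@np.array([u[0],u[1],1]); return c+d*(z-c[2])/d[2]
def proj(im,X):
    R=np.array(im["R"]);return cv2.projectPoints(np.array(X,float).reshape(-1,1,3),cv2.Rodrigues(R)[0],np.array(im["t"],float),np.array(im["camera_matrix"]),np.array(im["dist"]))[0].reshape(-1,2)
E
python3 - <<'E'
from h import *
import pickle
ims={n:get_image(n) for n in("scene","side","wrist")}
pickle.dump(ims,open("ims.pkl","wb"))
for n,i in ims.items():
    cv2.imwrite(f"pics/{n}0.png",cv2.resize(i["frame"],(800,600))); print(n,(-np.array(i["R"]).T@np.array(i["t"])).round(3))
s=state();print(s["tcp_rot"],s["time_s"])
E
```

```text
scene [0.154 0.837 0.413]
side [ 0.212 -0.313  0.631]
wrist [0.551 0.083 0.373]
[-4.78813839e-04  7.07099917e-01  7.07113423e-01 -2.91496929e-04] 0.15
```

View pics/scene0.png

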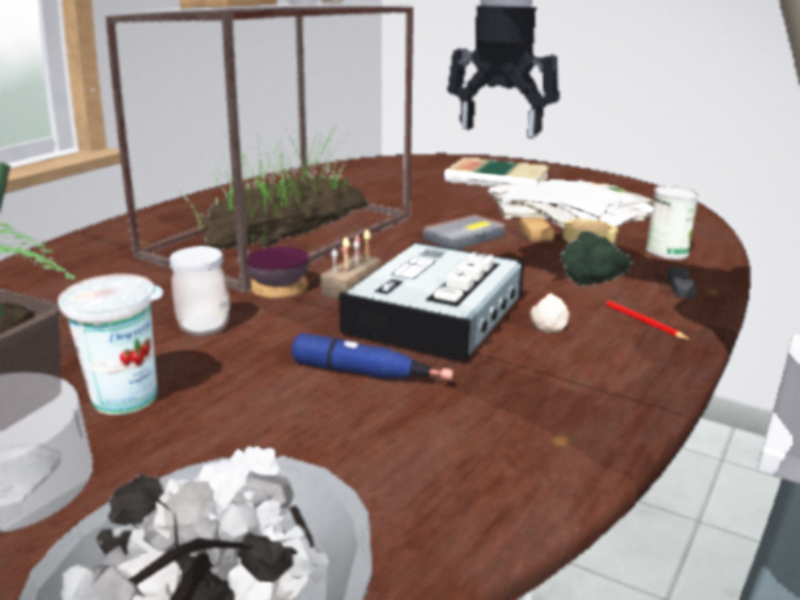

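View pics/wrist0.png

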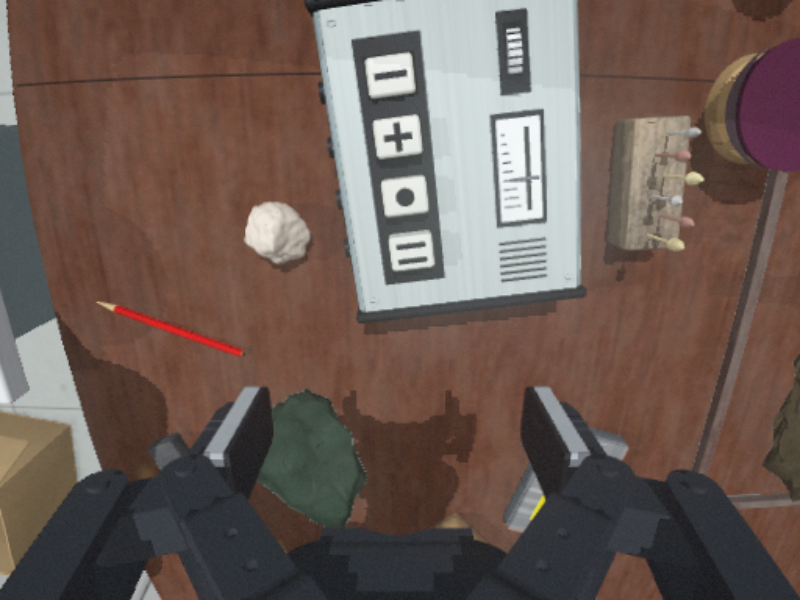

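The wrist view shows the whole unit. At 800-px scale the keys from top to bottom are bar (390,75), cross (398,136), dot (405,197) and twin (412,251). The wheel is at (513,50) and the pointer is near (522,178). In the scene view the rotary tool lies left of the unit, the shell in front and the burr block behind.

```bash
python3 - <<'E'
from h import *
import pickle
im=pickle.load(open("ims.pkl","rb"))["wrist"]; f=im["frame"]
g=cv2.cvtColor(f,cv2.COLOR_BGR2GRAY); hsv=cv2.cvtColor(f,cv2.COLOR_BGR2HSV)
m=((g>200)&(hsv[...,1]<22)).astype(np.uint8)*255
P={}
for c in cv2.findContours(m,cv2.RETR_EXTERNAL,cv2.CHAIN_APPROX_NONE)[0]:
    (p,s,a)=cv2.minAreaRect(c)
    if min(s)>14 and 200<p[0]<370: print("white",np.round(p,1),np.round(s,1),round(a,1))
d=((g<75)).astype(np.uint8)*255
for c in cv2.findContours(d,cv2.RETR_EXTERNAL,cv2.CHAIN_APPROX_NONE)[0]:
    (p,s,a)=cv2.minAreaRect(c)
    if min(s)>10 and 200<p[0]<370 and p[1]<200: print("dark",np.round(p,1),np.round(s,1),round(a,1))
for n,p,z in [("bar",(390,75),.067),("cross",(398,136),.076),("dot",(405,197),.076),("twin",(412,251),.076),("wheel",(513,51),.066),("ptr",(522,178),.062)]:
    print(n,ray(im,np.array(p)*.64,z).round(4))
c=cv2.resize(f[0:190,195:375],None,fx=3.15,fy=3.15,interpolation=cv2.INTER_CUBIC); cv2.imwrite("pics/w1.png",c)
E
```

```text
white [295.4  93. ] [195.9 160.1] 83.3
dark [301.5 198.7] [ 17.6 147.3] 84.4
dark [248.2  51.6] [58.2 38.4] 81.6
dark [255.5 199.5] [367. 511.] 90.0
dark [327.6  28.7] [45.  19.1] 87.1
bar [0.5463 0.1271 0.067 ]
cross [0.5513 0.09   0.076 ]
dot [0.5559 0.0518 0.076 ]
twin [0.5609 0.0155 0.076 ]
wheel [0.6234 0.1418 0.066 ]
ptr [0.6361 0.0635 0.062 ]
```

View pics/w1.png

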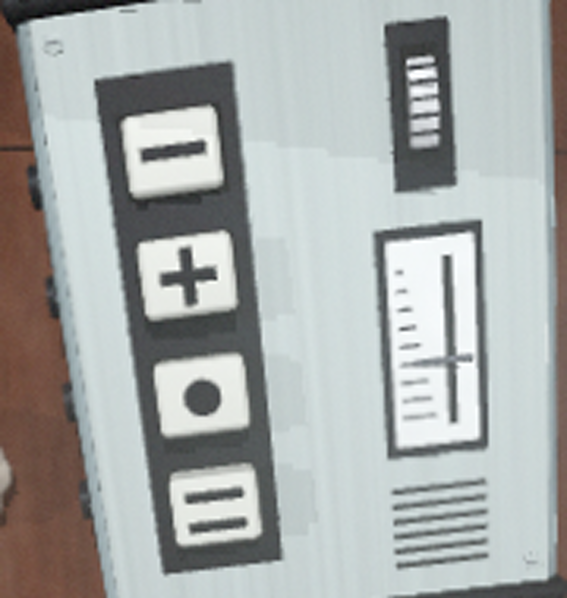

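Yaw is about 7.4°, the dot key is at (0.556, 0.052) and the wheel top is at (0.625, 0.142). The speed is about 1 rad, so I need a bit over 23 mm of rim travel.

Call:
arm_command:
  rows:
    - [[0.034, 0.019, 0.025], [0, 0, 0], 0]
    - [[0.034, 0.019, 0.025], [0, 0, 0], 0]
    - [[0.034, 0.019, 0.025], [0, 0, 0], 0]
    - [[0.033, 0.019, 0.025], [0, 0, 0], 0]
    - [[0, 0, 0.02], [0, 0, -7.4], 0]
    - [[0, 0, 0.02], [0, 0, 0], 0]
    - [[0, 0, 0.01], [0, 0, 0], 0]
    - [[0, 0, 0], [0, 0, 0], 0]
    - [[0, 0, 0], [0, 0, 0], 0]

```text
time_s: 1.05
ee_pos: [0.6264, 0.1348, 0.0821]
tcp_rot: [0.0, 0.66, 0.751, 0.0]
ft_force: [-0.1, -0.0, 0.0]
grip_width: -0.0
gripper_force: 0.0
```

```bash
python3 - <<'E'
from h import *
i=get_image("side"); f=i["frame"]; s=state(); print(s["ee_pos"],s["ft_force"],s["grip_width"],s["time_s"])
i2=get_image("wrist")
X=[[.6249,.1425,.066],s["ee_pos"],[.5559,.052,.076]]
print(proj(i,X))
p=proj(i,X)[0].astype(int); x0=max(p[0]-90,0);y0=max(p[1]-90,0)
a=cv2.resize(f[y0:y0+180,x0:x0+130],None,fx=3,fy=3);b=cv2.resize(i2["frame"],(400,300));print(x0,y0)
cv2.imwrite("pics/s1.png",np.hstack([a,cv2.copyMakeBorder(b,0,a.shape[0]-300,0,0,0)]))
E
```

```text
[0.62651762 0.13478901 0.08251285] [ 1.0215599  -1.00975388  0.34854748] 0.00024534103778796123 1.1
[[293.49992339 202.68105073]
 [297.2834428  198.4093866 ]
 [294.75686423 242.63012286]]
203 112
```

View pics/s1.png

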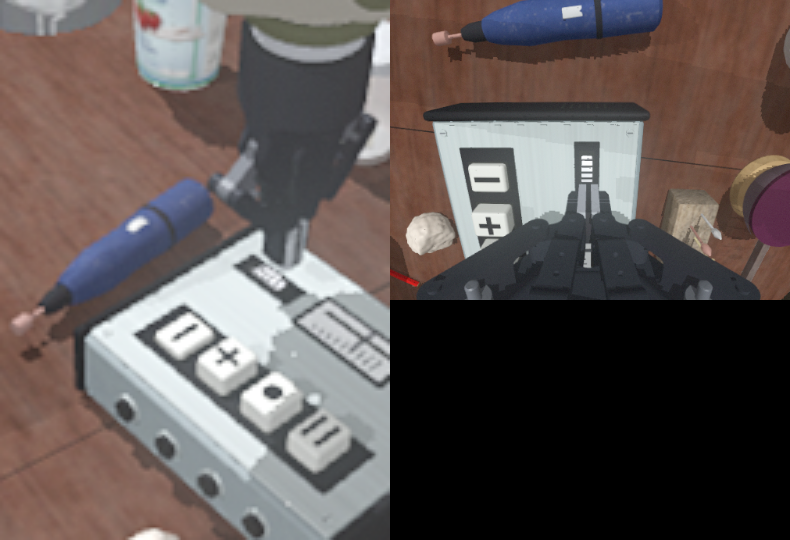

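The side view puts the wheel at about (292,201) against a prediction of (293,203). The shut fingertips are right above it and lined up, so I'll lower until they touch.

Call:
arm_command:
  rows:
    - [[0, 0, 0.01], [0, 0, 0], 0]
    - [[0, 0, 0.005], [0, 0, 0], 0]
    - [[0, 0, 0.001], [0, 0, 0], 0]
    - [[0, 0, 0], [0, 0, 0], 0]

```text
time_s: 1.55
ee_pos: [0.6259, 0.1348, 0.0658]
tcp_rot: [0.0, 0.66, 0.751, -0.0]
ft_force: [-2.0, -0.7, 6.0]
grip_width: 0.0001
gripper_force: 2.8
```

Contact at about 6 N. Now I'll drag to the unit's left.

Call:
arm_command:
  rows:
    - [[0.003, 0, 0], [0, 0, 0], 0]
    - [[0.003, 0, 0], [0, 0, 0], 0]
    - [[0.003, 0, 0], [0, 0, 0], 0]
    - [[0.003, 0, 0], [0, 0, 0], 0]
    - [[0.003, 0, 0], [0, 0, 0], 0]
    - [[0, 0, 0], [0, 0, 0], 0]

```text
time_s: 2.15
ee_pos: [0.624, 0.1502, 0.0659]
tcp_rot: [0.0, 0.66, 0.751, 0.0]
ft_force: [-2.7, 1.0, 7.5]
grip_width: 0.0003
gripper_force: 3.3
```

Call:
arm_command:
  rows:
    - [[0, 0, -0.015], [0, 0, 0], 0]
    - [[-0.015, 0, 0], [0, 0, 0], 0]
    - [[0, 0, 0], [0, 0, 0], 0]

```text
time_s: 2.45
ee_pos: [0.6263, 0.1331, 0.08]
tcp_rot: [0.0, 0.661, 0.751, -0.0]
ft_force: [-0.0, 0.3, -0.2]
grip_width: -0.0002
gripper_force: 0.0
```

```bash
cat > look.py <<'E'
from h import *
import sys
i=get_image("side"); f=i["frame"]
cv2.imwrite(f"pics/{sys.argv[1]}.png",cv2.resize(f[165:290,230:400],None,fx=4,fy=4,interpolation=cv2.INTER_CUBIC))
# unit frame points on scale
o=np.array([.5536,.0711]);ux=np.array([.9917,.129]);uy=np.array([-.129,.9917])
for n,x,y in [("low",80,12),("high",80,-36)]:
    print(n,(proj(i,[*(o+ux*x/1e3+uy*y/1e3),.061])[0]-[230,165])*4)
print(state()["ee_pos"],state()["time_s"])
E
python3 look.py a1
```

```text
low [327.20386165 212.11866532]
high [403.6109761  268.06392468]
[0.62596426 0.13374331 0.07962881] 2.5
```

View pics/a1.png

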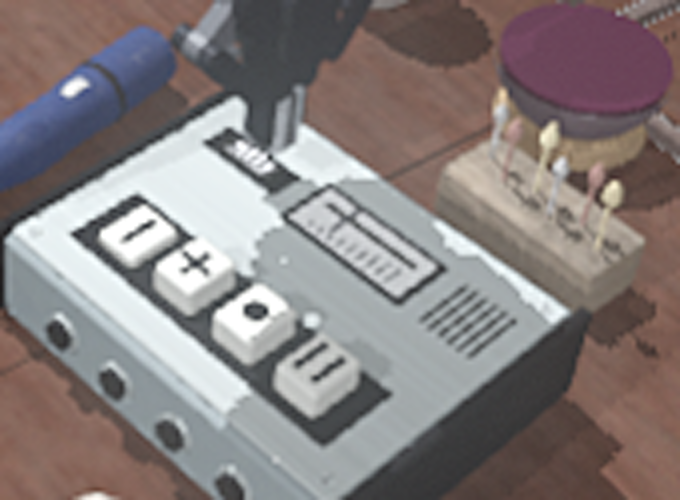

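The pointer now stands at about (342,215), most of the way to the low end near (327,207). I'll make a second full stroke, which should slip against the stop.

Call:
arm_command:
  rows:
    - [[0, 0, 0.01], [0, 0, 0], 0]
    - [[0, 0, 0.005], [0, 0, 0], 0]
    - [[0.003, 0, 0], [0, 0, 0], 0]
    - [[0.003, 0, 0], [0, 0, 0], 0]
    - [[0.003, 0, 0], [0, 0, 0], 0]
    - [[0.003, 0, 0], [0, 0, 0], 0]
    - [[0.003, 0, 0], [0, 0, 0], 0]
    - [[0, 0, 0], [0, 0, 0], 0]

```text
time_s: 3.3
ee_pos: [0.6248, 0.1491, 0.0658]
tcp_rot: [0.002, 0.66, 0.751, 0.0]
ft_force: [0.6, -4.4, 9.1]
grip_width: -0.0003
gripper_force: 4.7
```

Call:
arm_command:
  rows:
    - [[0, 0, -0.015], [0, 0, 0], 0]
    - [[0, 0, -0.025], [0, 0, 0], 0]
    - [[-0.03, -0.025, 0], [0, 0, 0], 0]
    - [[-0.03, -0.03, 0], [0, 0, 0], 0]
    - [[-0.03, -0.025, 0], [0, 0, 0], 0]
    - [[0, 0, 0], [0, 0, 0], 0]

```text
time_s: 3.9
ee_pos: [0.554, 0.0478, 0.1045]
tcp_rot: [-0.001, 0.661, 0.75, -0.001]
ft_force: [0.2, 0.2, 0.9]
grip_width: 0.0001
gripper_force: 0.0
```

```bash
python3 look.py a2; python3 - <<'E'
from h import *
i=get_image("wrist");cv2.imwrite("pics/w2.png",cv2.resize(i["frame"],(800,600)))
E
```

```text
low [327.20386165 212.11866532]
high [403.6109761  268.06392468]
[0.5553326  0.04918779 0.10470701] 3.95
```

View pics/w2.png

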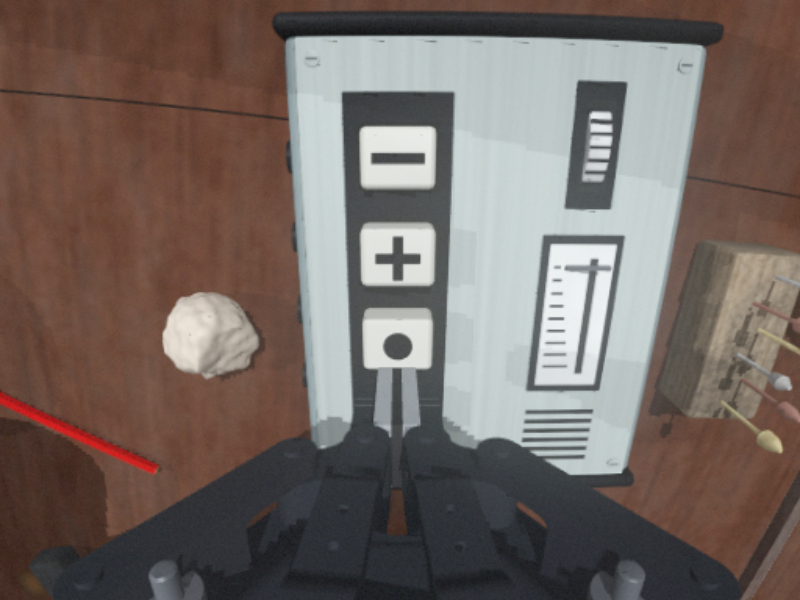

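View pics/a2.png

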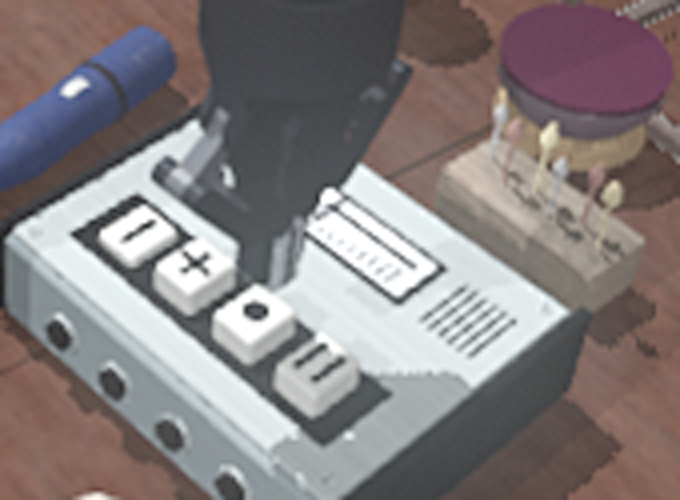

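The pointer at (588,268) is level with the shortest tick at (557,267), and the drag force rose to 4.4 N at the stop, so the speed is fully down. The fingertips are above the dot key, and I'll press it.

Call:
arm_command:
  rows:
    - [[0.002, 0, 0.018], [0, 0, 0], 0]
    - [[0, 0, 0.01], [0, 0, 0], 0]
    - [[0, 0, 0.004], [0, 0, 0], 0]
    - [[0, 0, 0.004], [0, 0, 0], 0]
    - [[0, 0, 0.003], [0, 0, 0], 0]
    - [[0, 0, 0.0005], [0, 0, 0], 0]
    - [[0, 0, 0], [0, 0, 0], 0]

```text
time_s: 4.7
ee_pos: [0.5562, 0.0524, 0.0661]
tcp_rot: [0.0, 0.66, 0.751, 0.0]
ft_force: [-1.1, 0.7, 2.2]
grip_width: -0.0001
gripper_force: 1.0
```

Not at the stop yet, because the force is still low. I'll press deeper.

Call:
arm_command:
  rows:
    - [[0, 0, 0.001], [0, 0, 0], 0]
    - [[0, 0, 0.001], [0, 0, 0], 0]
    - [[0, 0, 0], [0, 0, 0], 0]

```text
time_s: 5.0
ee_pos: [0.5563, 0.0523, 0.0649]
tcp_rot: [0.001, 0.66, 0.751, 0.0]
ft_force: [-2.9, 2.5, 10.0]
grip_width: 0.0
gripper_force: 4.9
```

10 N means it's on the lower stop. I'll hold briefly, then lift clear and check.

Call:
arm_command:
  rows:
    - [[0, 0, 0], [0, 0, 0], 0]
    - [[0, 0, 0], [0, 0, 0], 0]
    - [[0, 0, -0.02], [0, 0, 0], 0]
    - [[0, 0, -0.04], [0, 0, 0], 0]
    - [[-0.03, 0, -0.04], [0, 0, 0], 0]
    - [[-0.04, 0, -0.03], [0, 0, 0], 0]
    - [[0, 0, 0], [0, 0, 0], 0]
    - [[0, 0, 0], [0, 0, 0], 0]

```text
time_s: 5.8
ee_pos: [0.5649, -0.0178, 0.1937]
tcp_rot: [0.0, 0.661, 0.751, 0.0]
ft_force: [-0.8, 0.7, -0.9]
grip_width: 0.0003
gripper_force: 0.0
```

```bash
python3 look.py a3; python3 - <<'E'
from h import *
i=get_image("wrist");a=cv2.imread("pics/a3.png");b=cv2.resize(i["frame"],(400,300));a=cv2.resize(a,(400,294))
cv2.imwrite("pics/f.png",np.hstack([a,b[:294]]))
E
```

```text
low [327.20386165 212.11866532]
high [403.6109761  268.06392468]
[ 0.56448613 -0.01693123  0.19290667] 5.85
```

View pics/f.png

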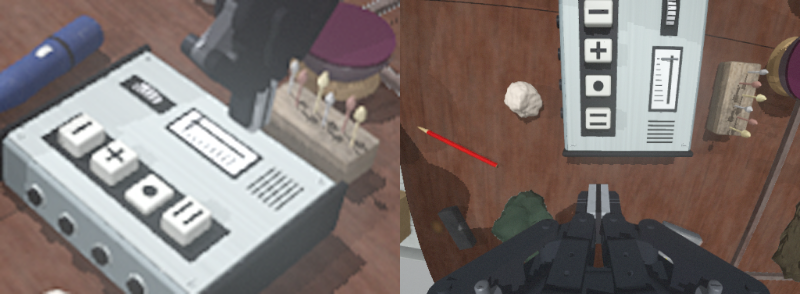

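The dot key now sits low at (150,192), and the bar key has risen level with the cross and twin keys. The pointer is at the slow end, the arm is clear of the unit, and nothing round it has moved.

```bash
python3 -c "
from cell import *
print(sign_off())"
```

```text
the job is handed in; nothing more can be done
None
```

The job is handed in: the thumbwheel is at its slow end stop, the dot key is latched down, the bar key has sprung up, and the things round the unit were left where they were; `sign_off()` gave no verdict.

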